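# Unpin the sample carriage and run it to its stop

## Robot

A 6-joint arm with a two-finger parallel gripper is mounted at the origin on the work surface. World frame = base frame: x ahead of the robot, y to its left, z up, the work surface at z = 0. Lengths are in m, angles in rad, forces in N, time in s.
With the tool pointing down it reaches from about 0.3 to 0.825 m from the base axis. Payload 5.4 kg.
Tool frame: the origin (TCP) lies midway between the tips of the shut fingers; the grasp point (between the pads) lies manip.grip_point_offset behind it (manip.grip_point_offset is the distance from the TCP to the grasp point, in m); z points along the fingers, y is the direction in which the jaws open and shut (so a half turn about z gives the same grasp; the last joint's range is limited). The gripper opens to 92 mm and grips with 3 to 60 N. Pads are 20 mm wide; open, the fingers measure 128 mm over their backs; the gripper's body (75 mm by 189 mm) begins 69 mm behind the grasp point.
Start: joints at [-1.338, 0.158, 1.597, -0, 1.386, -0.21], TCP at [0.246, -0.52, 0.215] pointing down, gripper open.
Joint ranges: [-2.91, 2.91], [-0.94, 2.29], [0.18, 2.7], [-1.29, 4.43], [0.17, 2.64], [-3, 3]. Speed limits (rad/s): [2.57, 2.57, 3.14, 3.14, 3.14, 3.14].

## Interface

Orientations are given as a 3x3 rotation matrix whose columns are the frame's x, y, z axes.
In Python, from rig import manip gives the robot as it stands. The module is installed in compiled form; this text tells all that it offers.
- The arm moves only by the tool servo_tool, never from a script. Its argument "motion" is a list of rows, each a list of 3 entries, a list of its own where there are three numbers: the finger opening in mm, from 0 to 91.9, then the shift along the tool's x, y, z in mm, then the turn about the tool's z in rad. In form: [[jaw, [x, y, z], turn], ...]. A call has 1 to 8 rows; each row shifts and turns the commanded pose from where the row before left it, along the tool's axes as they then stand; what a row does not reach is not made up. A row lasts 1/12 s, in which the tool goes at most 41.7 mm and 7.16 degrees, less where a joint would pass 70% of its speed; a pose out of reach is approached as far as the arm can. A call with a gripper value outside its range is refused whole. The fingers move at their own pace and stop on an object; the grip force is fixed at half the most. Time passes only in rows, so rows that do not move let the fingers close. It gives the time, the measured TCP pose, the force and the opening at its end, in the units of the state.
- manip.state(): the state, without advancing time (a new reading comes with each control period).
- manip.snapshot(name): name is "scene" or "top" or "wrist"; returns a dict with "frame" (384x512x3 uint8, blue, green, red), "intrinsics" (3x3 intrinsics, pixels), "eye" and "orientation" of the camera in the world; the wrist camera has in their place "hand_eye" (4x4, takes a point from camera to tool coordinates, whose origin is the TCP and whose axes are the flange's). Camera axes: x right, y down, z forward; pixel columns grow to the right and rows downward; lengths in m; the calibration is good to about 2 mm. A picture is of the moment at which its call begins: read the wrist's pose just before it. There is no depth.
- manip.close_job(): hands the job in, once; it reports no verdict.
Trained networks look in a picture, given as the dict that the camera call returned (one of the last four; its "shot" number tells which), for a name from the list of things; names that differ only in an ending like _2 or _b are one class to them, and where a whole thing is asked for, a point or a joint stands for the part that bears it (a point fixed in the world has none). Each returns a list of dicts, best first, with "p" (0 to 1); they miss things now and then, are a little off and sometimes report something else, mostly with a low value. They report only what shows in the picture. A call takes as long as a camera call. They do not tell look-alikes from the thing itself.
- manip.recognise(picture, label): "xyz" ([x, y, z] in m, in the coordinates of the camera as it stood for that picture, good to about 4 mm: the middle of the surface that is visible of it).
- manip.tip_of(picture, label): "xyz" ([x, y, z] in m, in the coordinates of the camera as it stood for that picture, good to about 4 mm: a listed point, or the origin of a listed thing).
The state is a dict: "time_s": time; "joints": joint angles; "qd": joint speeds; "effort": joint torques, N m; "ee_pos": TCP position; "orientation": TCP orientation; "ft_force": force on the tool from outside, world axes, zero at the start; "torque": the same for the moment, N m; "grip_width": opening from 0.0 (shut) to 1.0 (fully open).
Only numpy, scipy, OpenCV 4.12 (cv2) and the standard library are available. Lean on these libraries where they do the work, as an engineer would, in place of code of your own. Each camera call takes 0.05 s, during which the arm holds its last target. There are 200 camera calls.

## Task

The sample carriage of the transfer stage is held by a lock pin. Draw the pin up out of its bore and, without dropping it or laying it on the bench, park it in the side notch of the little stand: its neck all the way in the notch, its collar lying flat on the notched shelf, and let go. Then slide the carriage gently, with no slamming, until it is fully home against its end stop, and leave all the other things on the bench where they are.

Things in the scene. Friction and masses are not known exactly. Their poses are not given: they have to be found in the camera images.
- pin_knob (a point): Lock pin, at the centre of its upright black round knob (26 mm diameter, 40 mm tall); grip from above at any yaw. z along the pin, up. Below, on one axis: steel collar 30 mm wide, 6 mm thick, underside 26 mm below this point; neck 9 mm wide, 22 mm long; shank 18 mm wide, 34 mm long, foot 82 mm below this point. At the start it stands in its bore, collar on the carriage's boss
- pin_collar (a point): Lock pin, at the centre of the underside of its collar, where the neck begins; z along the pin, up towards the knob
- lock_bore (a point): Centre of the upper mouth of the vertical bore, 20 mm wide, in the carriage's boss (block 40 x 40 mm, top 74 mm above the bench). The pin goes through the boss into a fixed block below, its foot 56 mm below this point: it is clear once raised by more than 56 mm. Moves with the carriage
- notch_seat (a point): Parking place in the notch of the fixed aluminium parking stand, at the height of its shelf's upper face, 85 mm above the bench. Shelf 60 mm wide, 6 mm thick. Notch 15 mm wide, open towards this frame's -x (mouth 27 mm away), ending 7.5 mm beyond this point in +x. x points into the notch, z up. An upright plate starts 30 mm behind this point; the foot plate is 8 mm high
- stand: The parking stand, origin on the bench 85 mm under notch_seat, same axes. Neck fits the notch, the shank does not: the pin must come in level from the -x side with its neck at shelf height. A lip 3 mm high lies on the shelf along the mouth, 22 to 27 mm in front of the seat, on both sides of the notch: the collar passes over it and is set down behind it
- carriage (a joint): Travel of the carriage in m along the stage's +y: 0 as pinned at the start, 0.09 home against the end stop. Runs on rails with about 2 N of friction and stays where it is left; the pin blocks it while it is in the bore
- carriage_post (a point): The carriage's upright steel handle post (18 mm diameter, top 93 mm above the bench, 45 mm above the carriage plate), 19 mm below its top. Moves with the carriage. Its +y axis is the way the carriage slides to its stop; the pin's bore is 115 mm from it towards -y. A copper disc (44 mm wide, top 56 mm above the bench) lies 62 mm from it towards -y; the end stop is 44 mm high
- screwdriver: Bystander: screwdriver 150 mm long lying near the stage, origin under its middle; leave alone
- dish: Bystander: low glass dish 56 mm in diameter, 16 mm high, behind the parking stand, origin at the centre of its underside; leave alone
- solvent: Bystander: white bottle 60 mm in diameter, 150 mm tall, at the far edge, origin at the centre of its underside; leave alone
- chip_tray: Bystander: black divided tray 100 x 140 x 28 mm, at the far edge, origin at the centre of its underside; leave alone
- beaker: Bystander: glass beaker 68 mm in diameter, 85 mm tall, at the far edge, origin at the centre of its underside; leave alone
- flange_ring: Bystander: aluminium ring 56 mm in diameter, 16 mm high, near the robot, origin at the centre of its underside; leave alone
- wrench: Bystander: wrench 140 mm long lying near the robot, origin under its middle; leave alone
- pin: The lock pin as a whole, origin at the same point as point pin_collar; loose, about 0.14 kg
Things that resemble listed ones, but are neither listed nor needed, are in the scene too. What is shaped like the pin but pink or purple is not meant. What is shaped like the stand but brown is not meant.

How it is judged:
By the outcome, as a careful person would: the job done as asked, in the order asked, and still so for the second after the job is handed in, with the robot touching nothing.
It also fails if it takes over 58 s, if anything falls off the work surface, if the arm or the gripper's body presses on something with over 40 N, if the wrist force passes 120 N, or if a joint passes its speed limit or range.

## Working session

There is one attempt and no reset: what is moved stays moved. The work goes in short steps, Python scripts to look and compute and a tool call to move; the robot and the scene stay as the last step left them, time stands still between calls to the robot, and variables do not carry over. Pictures are saved under pics/ and viewed, about 8 in all and at most 12, crops included, and the job is handed in when it is done.

Besides the shell and the picture viewer there is one more tool, called after ">>>" by a JSON object that holds its "method" and its "body". servo_tool: Moves the arm, as the interface text tells. Its arguments: {"type":"object","properties":{"motion":{"type":"array","items":{"type":"array"}}},"required":["motion"]}

```bash
mkdir -p pics
cat > h.py <<'E'
from rig import manip
import numpy as np, cv2
np.set_printoptions(precision=4,suppress=True)
def shot(n):
    s=manip.state(); p=manip.snapshot(n)
    if 'hand_eye' in p:
        T=np.eye(4);T[:3,:3]=np.array(s['orientation']);T[:3,3]=s['ee_pos'];T=T@np.array(p['hand_eye'])
    else:
        T=np.eye(4);T[:3,:3]=np.array(p['orientation']);T[:3,3]=p['eye']
    return p,T
def pix(p,T,w):
    c=np.linalg.inv(T)@np.append(w,1);u=np.array(p['intrinsics'])@c[:3];return (u[:2]/u[2]).round(0)
def ray(p,T,uv,z):
    d=T[:3,:3]@np.linalg.inv(np.array(p['intrinsics']))@np.array([uv[0],uv[1],1.]);o=T[:3,3];return o+d*(z-o[2])/d[2]
def find(p,T,l,f='tip_of',n=4):
    for d in getattr(manip,f)(p,l)[:n]:
        w=(T@np.append(d['xyz'],1))[:3];print(f[:3],l,round(d['p'],2),w,pix(p,T,w))
E
python3 - <<'E'
from h import *
s=manip.state();print(s, manip.grip_point_offset)
for c in ['scene','top']:
    p,T=shot(c);cv2.imwrite(f'pics/{c}1.png',p['frame']);print(c,T)
    for l in ['pin_knob','pin_collar','lock_bore','notch_seat','stand','carriage_post','screwdriver','dish']:find(p,T,l)
E
```

```text
{'time_s': 0.0, 'joints': array([-1.3381,  0.159 ,  1.5982, -0.    ,  1.3862, -0.2101]), 'qd': array([ 0.0012,  0.0018,  0.0002, -0.0006, -0.0016, -0.0007]), 'effort': array([  0.0015, -38.5571, -32.2111,   0.0703,   0.0377,  -0.0001]), 'ee_pos': array([ 0.2462, -0.5189,  0.2136]), 'orientation': array([[ 0.9036,  0.4285, -0.0005],
       [ 0.4285, -0.9036,  0.0018],
       [ 0.0004, -0.0019, -1.    ]]), 'ft_force': array([-0.0487,  0.2602, -0.8353]), 'torque': array([-0.053 , -0.0051,  0.0067]), 'grip_width': 1.0042845993888543} 0.0187
scene [[ 0.3942  0.7597 -0.5172  1.123 ]
 [ 0.919  -0.333   0.2114 -0.2617]
 [-0.0116 -0.5586 -0.8294  1.0819]
 [ 0.      0.      0.      1.    ]]
tip pin_knob 0.69 [ 0.6699 -0.3283  0.0815] [150. 292.]
tip pin_knob 0.66 [ 0.6052 -0.2611  0.095 ] [168. 255.]
tip pin_knob 0.5 [ 0.5972 -0.3384  0.0768] [138. 267.]
tip pin_knob 0.5 [ 0.2883 -0.328  -0.0011] [118. 186.]
tip pin_collar 0.75 [ 0.6034 -0.2579  0.0763] [171. 257.]
tip pin_collar 0.75 [ 0.5973 -0.3394  0.0545] [139. 271.]
tip pin_collar 0.57 [ 0.6662 -0.3238  0.0548] [153. 294.]
tip lock_bore 
[... 1087 characters left out ...]
.63 [ 0.594  -0.3422  0.0563] [374. 158.]
tip pin_collar 0.54 [ 0.6665 -0.3235  0.0557] [365. 132.]
tip lock_bore 0.86 [ 0.5999 -0.2598  0.0731] [345. 155.]
tip notch_seat 0.84 [0.5467 0.1413 0.0883] [194. 177.]
tip notch_seat 0.78 [0.5739 0.2901 0.0859] [137. 168.]
tip notch_seat 0.52 [ 0.2833 -0.3282  0.0011] [369. 272.]
tip notch_seat 0.42 [ 0.6001 -0.2603  0.077 ] [346. 155.]
tip stand 0.95 [0.5775 0.2934 0.002 ] [145. 172.]
tip stand 0.69 [0.5458 0.1427 0.0015] [198. 182.]
tip carriage_post 0.77 [ 0.5587 -0.1507  0.0751] [305. 171.]
tip screwdriver 0.61 [ 0.4478 -0.19   -0.0002] [316. 214.]
tip dish 0.67 [0.6281 0.0749 0.0046] [222. 153.]
tip dish 0.35 [0.5494 0.1445 0.0863] [193. 176.]
```

Run:
```python
import cv2,numpy as np
a=cv2.imread('pics/scene1.png');b=cv2.imread('pics/top1.png')
f=lambda i,x,y,w,h:cv2.resize(i[y:y+h,x:x+w],(400,300),interpolation=cv2.INTER_CUBIC)
cv2.imwrite('pics/m1.png',np.vstack([np.hstack([f(a,110,200,160,120),f(a,265,130,160,120)]),np.hstack([f(b,270,100,160,120),f(b,100,110,160,120)])]))
```

```text
(no output)
```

View pics/scene1.png

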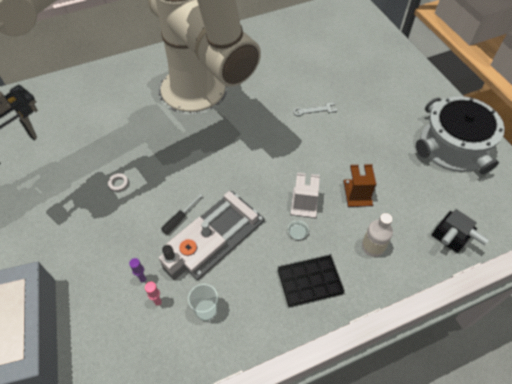

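View pics/m1.png

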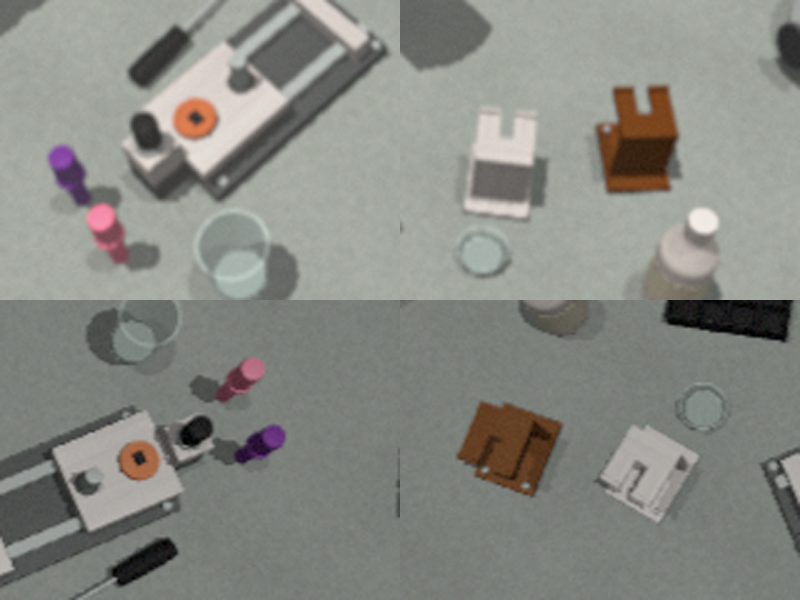

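Scene view: the black-knobbed pin stands at (168,255). Its look-alikes are purple (138,267) and pink (152,292). The white stand is at (306,185), and its brown look-alike is at (360,180). The close crop confirms the black pin and the white stand as the right ones. The notch opens roughly towards world -x.

>>> {"method": "servo_tool", "body": {"motion": [[50, [40, -8, 0], 0], [50, [40, -8, 0], 0], [50, [40, -8, 0], 0], [50, [40, -8, 0], 0], [50, [40, -8, 0], 0], [50, [40, -8, 0], 0], [50, [40, -8, 0], 0], [50, [40, -8, 0], 0]]}}

```text
time_s: 1.57
ee_pos: [0.5095, -0.3231, 0.2148]
orientation: [[0.904, 0.429, 0.0], [0.429, -0.904, -0.0], [0.0, 0.0, -1.0]]
ft_force: [0.4, -0.2, 0.3]
grip_width: 0.548
```

>>> {"method": "servo_tool", "body": {"motion": [[50, [30, -5, 0], 0], [50, [20, -4, 0], 0], [50, [0, 0, 0], 0]]}}

```text
time_s: 1.82
ee_pos: [0.5521, -0.292, 0.2144]
orientation: [[0.902, 0.433, 0.001], [0.433, -0.902, 0.001], [0.001, -0.0, -1.0]]
ft_force: [0.0, -0.3, 0.1]
grip_width: 0.545
```

Run:
```python
from h import *
s=manip.state();print(s['ee_pos'],s['orientation'],s['ft_force'])
p,T=shot('wrist');cv2.imwrite('pics/w1.png',p['frame'])
print(T)
for l in ['pin_knob','pin_collar','lock_bore','carriage_post']:find(p,T,l)
```

```text
[ 0.5521 -0.292   0.2144] [[ 0.9016  0.4326  0.001 ]
 [ 0.4326 -0.9016  0.001 ]
 [ 0.0013 -0.0004 -1.    ]] [ 0.0446 -0.2627  0.1488]
[[ 0.433  -0.8686 -0.241   0.6198]
 [-0.9014 -0.4175 -0.1148 -0.2601]
 [-0.0009  0.2669 -0.9637  0.3857]
 [ 0.      0.      0.      1.    ]]
tip pin_knob 0.81 [ 0.5923 -0.3403  0.08  ] [324. 164.]
tip pin_knob 0.74 [ 0.5983 -0.2598  0.1055] [247. 121.]
tip pin_knob 0.63 [ 0.6649 -0.3226  0.0868] [348.  81.]
tip pin_collar 0.91 [ 0.6667 -0.3253  0.0545] [343.  82.]
tip pin_collar 0.64 [ 0.595  -0.3416  0.0561] [322. 157.]
tip pin_collar 0.63 [ 0.5998 -0.2597  0.076 ] [249. 118.]
tip lock_bore 0.81 [ 0.6012 -0.2583  0.0725] [248. 115.]
tip carriage_post 0.87 [ 0.5565 -0.1507  0.0712] [121. 108.]
```

View pics/w1.png

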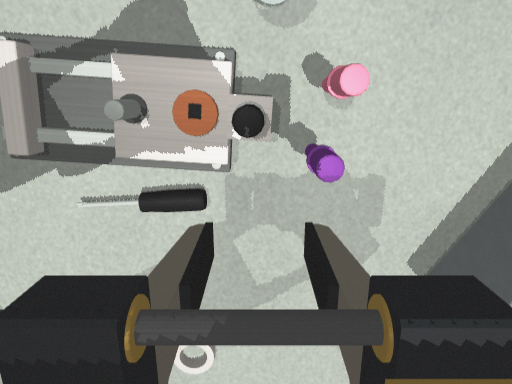

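>>> {"method": "servo_tool", "body": {"motion": [[50, [30, -4, 0], 0], [50, [27, -4, 0], 0], [50, [0, 0, 0], 0], [50, [0, 0, 35], 0], [50, [0, 0, 35], 0], [50, [0, 0, 30], 0], [50, [0, 0, 20], 0], [50, [0, 0, 6], 0]]}}

```text
time_s: 2.73
ee_pos: [0.5938, -0.2629, 0.0839]
orientation: [[0.904, 0.427, -0.007], [0.427, -0.904, 0.004], [-0.004, -0.007, -1.0]]
ft_force: [-0.3, -0.1, -0.7]
grip_width: 0.542
```

Run:
```python
from h import *
s=manip.state();print(s['ee_pos'],s['ft_force'])
p,T=shot('wrist');cv2.imwrite('pics/w2.png',cv2.resize(p['frame'][100:340,100:420],(480,360)))
```

```text
[ 0.5938 -0.2629  0.0839] [-0.3392 -0.0693 -0.7191]
```

View pics/w2.png

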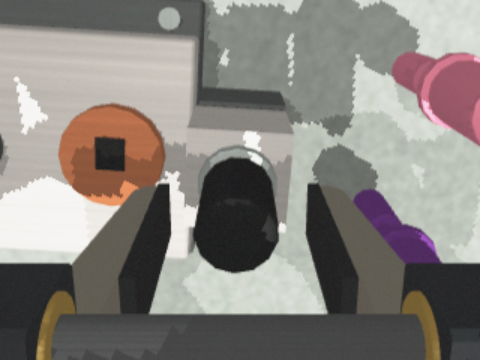

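The open jaws straddle the black knob (about (235,215) in the crop), with the collar just below. I'll nudge about 6 mm in tool x and then close.

>>> {"method": "servo_tool", "body": {"motion": [[50, [6, 0, -3], 0], [50, [0, 0, 0], 0], [18, [0, 0, 0], 0], [18, [0, 0, 0], 0], [18, [0, 0, 0], 0], [18, [0, 0, 0], 0], [18, [0, 0, 0], 0], [18, [0, 0, 0], 0]]}}

```text
time_s: 3.45
ee_pos: [0.603, -0.2604, 0.0924]
orientation: [[0.903, 0.429, 0.0], [0.429, -0.903, 0.001], [0.0, -0.001, -1.0]]
ft_force: [-1.8, 2.7, 6.6]
grip_width: 0.273
```

>>> {"method": "servo_tool", "body": {"motion": [[18, [0, 0, -4], 0], [18, [0, 0, -8], 0], [18, [0, 0, -12], 0], [18, [0, 0, -16], 0], [18, [0, 0, -20], 0], [18, [0, 0, -20], 0], [18, [0, 0, -20], 0], [18, [0, 0, -10], 0]]}}

```text
time_s: 4.12
ee_pos: [0.6041, -0.262, 0.2059]
orientation: [[0.904, 0.428, 0.005], [0.428, -0.904, -0.004], [0.003, 0.005, -1.0]]
ft_force: [0.9, -0.0, -2.0]
grip_width: 0.276
```

Run:
```python
from h import *
s=manip.state();print(s['ee_pos'],s['ft_force'],s['torque'],s['grip_width'])
p,T=shot('wrist');a=p['frame'][60:360,56:456]
p,T=shot('top');
b=cv2.resize(p['frame'][140:215,150:250],(400,300),interpolation=cv2.INTER_CUBIC)
cv2.imwrite('pics/w3.png',np.hstack([a,b]))
for l in ['notch_seat','stand']:find(p,T,l,n=2)
for d in manip.tip_of(p,'notch_seat')[:2]:print(d)
```

```text
[ 0.6041 -0.262   0.2059] [ 0.8679 -0.0065 -1.9971] [-0.0359 -0.0461 -0.029 ] 0.2757107607485111
tip notch_seat 0.93 [0.5739 0.2886 0.0813] [138. 168.]
tip notch_seat 0.85 [0.5471 0.1371 0.0862] [196. 177.]
tip stand 0.84 [0.5768 0.295  0.0026] [144. 172.]
tip stand 0.57 [ 0.546   0.1401 -0.002 ] [199. 182.]
{'xyz': [-0.2951, -0.0723, 0.9176], 'p': 0.93}
{'xyz': [-0.143, -0.0494, 0.9125], 'p': 0.85}
```

View pics/w3.png

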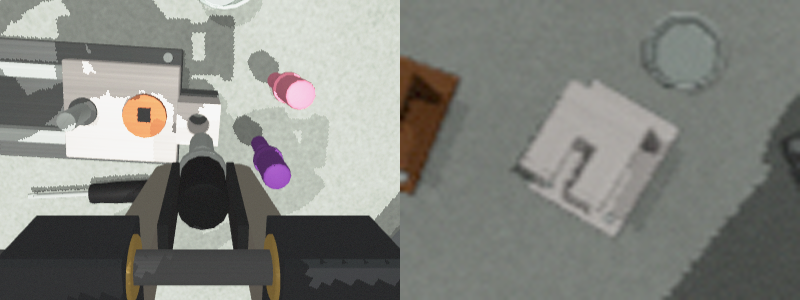

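The black pin hangs in the jaws and the bore at (198,122) is empty. In the top crop the notch of the white stand opens down-left, so stand x is at a yaw of about -33°. I'll carry the pin to a pre-approach in front of the mouth.

>>> {"method": "servo_tool", "body": {"motion": [[18, [2, -15, 0], 0], [18, [5, -30, 0], 0], [18, [5, -38, 0], 0], [18, [5, -38, 0], 0], [18, [5, -38, 0], 0], [18, [5, -38, 0], 0.05], [18, [5, -38, 0], -0.05], [18, [5, -38, 0], 0]]}}

```text
time_s: 5.03
ee_pos: [0.5195, 0.0041, 0.1999]
orientation: [[0.903, 0.43, -0.003], [0.43, -0.903, 0.001], [-0.002, -0.002, -1.0]]
ft_force: [0.7, 0.9, -0.7]
grip_width: 0.279
```

>>> {"method": "servo_tool", "body": {"motion": [[18, [5, -38, 0], 0], [18, [5, -38, 0], 0], [18, [5, -38, 0], 0], [18, [5, -38, 0], 0], [18, [5, -38, 0], 0], [18, [5, -25, 0], 0], [18, [3, -15, 0], 0], [18, [0, 0, 0], 0.06]]}}

```text
time_s: 5.7
ee_pos: [0.4502, 0.2269, 0.1999]
orientation: [[0.926, 0.377, -0.003], [0.377, -0.926, 0.0], [-0.003, -0.002, -1.0]]
ft_force: [-0.8, 0.1, -1.1]
grip_width: 0.276
```

>>> {"method": "servo_tool", "body": {"motion": [[18, [0, 0, 0], 0.12], [18, [0, 0, 0], 0.12], [18, [0, 0, 0], 0.12], [18, [0, 0, 0], 0.12], [18, [0, 0, 0], 0.12], [18, [0, 0, 0], 0.12], [18, [0, 0, 0], 0.12], [18, [0, 0, 0], 0.12]]}}

```text
time_s: 6.37
ee_pos: [0.4514, 0.2239, 0.1998]
orientation: [[0.835, -0.551, -0.003], [-0.551, -0.835, -0.001], [-0.002, 0.002, -1.0]]
ft_force: [0.5, -0.3, -1.7]
grip_width: 0.272
```

>>> {"method": "servo_tool", "body": {"motion": [[18, [0, 0, 0], 0], [18, [0, 0, 0], 0], [18, [0, 0, 0], 0]]}}

```text
time_s: 6.62
ee_pos: [0.452, 0.2241, 0.2008]
orientation: [[0.84, -0.543, -0.001], [-0.543, -0.84, -0.0], [-0.001, 0.001, -1.0]]
ft_force: [0.1, -1.4, -1.8]
grip_width: 0.273
```

Run:
```python
from h import *
s=manip.state();print(s['ee_pos'],s['orientation'],s['joints'],s['ft_force'],s['torque'],s['grip_width'])
p,T=shot('wrist');cv2.imwrite('pics/w4.png',p['frame']);np.savez('w4.npz',T=T,K=p['intrinsics'])
for l in ['notch_seat','stand','pin_collar','pin_knob','dish']:find(p,T,l,n=2)
```

```text
[0.452  0.2241 0.2008] [[ 0.8396 -0.5432 -0.0014]
 [-0.5432 -0.8396 -0.0003]
 [-0.001   0.0011 -1.    ]] [ 0.2203 -0.0139  1.8066 -0.      1.3504  2.3654] [ 0.1357 -1.392  -1.8455] [0.0206 0.0787 0.0052] 0.2728795358571554
tip notch_seat 0.96 [0.544  0.1391 0.0889] [285.  32.]
tip notch_seat 0.83 [0.5735 0.2891 0.0842] [113. 107.]
tip stand 0.96 [0.5452 0.1405 0.0016] [277.  48.]
tip stand 0.68 [ 0.5722  0.2893 -0.0017] [147. 106.]
tip pin_collar 0.87 [0.4543 0.2275 0.1829] [251. 226.]
tip pin_collar 0.6 [0.449  0.2288 0.2112] [253. 255.]
tip pin_knob 0.7 [0.4527 0.2274 0.2111] [251. 249.]
```

View pics/w4.png

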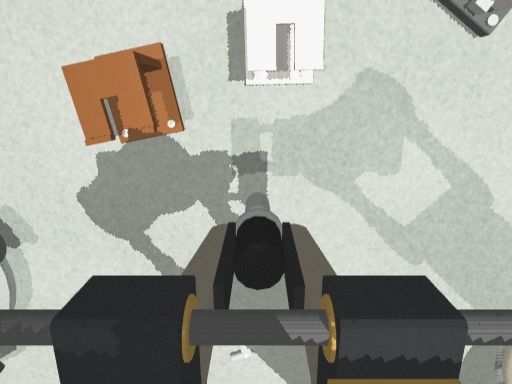

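The white stand's notch is at about (285,25–75), almost aligned with tool x. I'll zoom in for the fine measurement.

Run:
```python
import cv2
a=cv2.imread('pics/w4.png')[0:95,230:335];a=(((a/255.)**2.5)*255).astype('uint8')
cv2.imwrite('pics/z4.png',cv2.resize(a,None,fx=6,fy=6,interpolation=cv2.INTER_NEAREST))
```

```text
(no output)
```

View pics/z4.png

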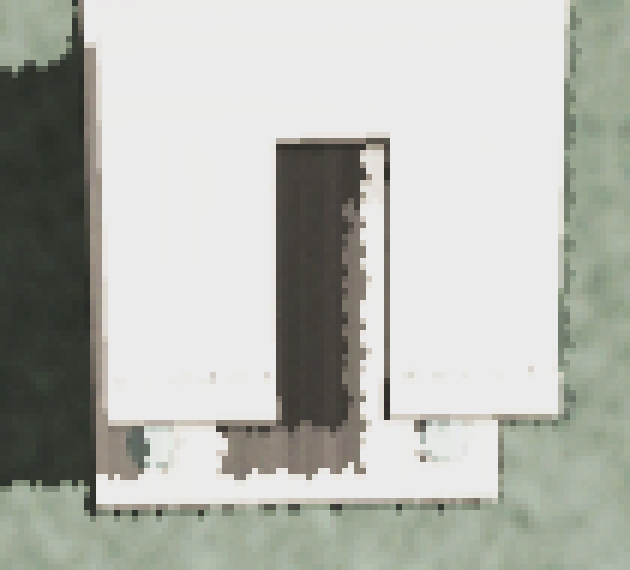

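Run:
```python
from h import *
d=np.load('w4.npz');T=d['T'];p={'intrinsics':d['K']}
R=manip.state()['orientation'];t=manip.state()['ee_pos'];print(t)
q=lambda u,v,z=.085: ray(p,T,(230+u/6,v/6),z)
P={n:q(*a) for n,a in dict(endL=(277,139),endR=(388,137),mL=(277,420,.088),mR=(388,416,.088),sL1=(98,45),sL2=(108,420,.088),sR1=(567,45),sR2=(561,415,.088)).items()}
for n,w in P.items():print(n,w,'tool',(R.T@(w-t))[:2]*1000)
p,T=shot('wrist')
for l in ['pin_collar','pin_knob']:
    for e in manip.tip_of(p,l)[:2]:
        w=(T@np.append(e['xyz'],1))[:3];print(l,e['p'],(R.T@(w-t))*1000)
```

```text
[0.4524 0.2242 0.2016]
endL [0.5539 0.141  0.085 ] tool [130.4875  14.4645]
endR [0.5463 0.1287 0.085 ] tool [130.7676  28.9092]
mL [0.5246 0.1595 0.088 ] tool [95.7462 14.8971]
mR [0.517  0.1468 0.088 ] tool [96.2914 29.691 ]
sL1 [0.5758 0.1545 0.085 ] tool [141.4447  -8.7596]
sL2 [0.5368 0.1785 0.088 ] tool [95.6826 -7.6476]
sR1 [0.543  0.1037 0.085 ] tool [141.6265  51.6103]
sR2 [0.5045 0.1274 0.088 ] tool [96.4822 52.7581]
pin_collar 0.64 [-2.4619 -4.932  15.3284]
pin_knob 0.7 [ -1.5395  -0.7367 -11.8213]
```

Checks fit the drawing: the notch is 14.5 mm wide and 34.7 mm long, and the shelf is 60.4 mm wide. I'll align and descend in front of the mouth.

>>> {"method": "servo_tool", "body": {"motion": [[18, [0, 0, 0], -0.02], [18, [10, 12, 15], 0], [18, [15, 12, 20], 0], [18, [15, 0, 20], 0], [18, [10, 0, 20], 0], [18, [10, 0, 15], 0], [18, [0, 0, 0], 0], [18, [0, 0, 0], 0]]}}

```text
time_s: 7.73
ee_pos: [0.4901, 0.1719, 0.1111]
orientation: [[0.849, -0.529, -0.002], [-0.529, -0.849, -0.0], [-0.002, 0.001, -1.0]]
ft_force: [-0.2, -0.4, -0.8]
grip_width: 0.273
```

>>> {"method": "servo_tool", "body": {"motion": [[18, [0, 0, 0], 0], [18, [0, 0, 0], 0], [18, [0, 0, 0], 0]]}}

```text
time_s: 7.98
ee_pos: [0.4912, 0.1726, 0.1129]
orientation: [[0.849, -0.528, 0.002], [-0.528, -0.849, 0.0], [0.002, -0.001, -1.0]]
ft_force: [0.0, -1.0, -2.1]
grip_width: 0.279
```

Run:
```python
from h import *
s=manip.state();R=s['orientation'];t=s['ee_pos'];print(t,R,s['ft_force'])
p,T=shot('wrist');cv2.imwrite('pics/w5.png',cv2.resize(p['frame'][60:300,120:440],(800,600)))
np.savez('w5.npz',T=T,K=p['intrinsics'],R=R,t=t)
for l in ['pin_collar','pin_knob','notch_seat']:
    for e in manip.tip_of(p,l)[:2]:
        w=(T@np.append(e['xyz'],1))[:3];print(l,e['p'],w,(R.T@(w-t))*1000)
seat=np.array([.4524,.2242,.085])+np.array([.8396,-.5432,0])*.1231+np.array([-.5432,-.8396,0])*.0218
print(seat,R.T@(seat-t)*1000)
p,T=shot('scene')
for l in ['pin_collar','pin_knob']:find(p,T,l,n=4)
```

```text
[0.4912 0.1726 0.1129] [[ 0.8492 -0.5281  0.0022]
 [-0.5281 -0.8492  0.0003]
 [ 0.0017 -0.0014 -1.    ]] [ 0.044  -0.9785 -2.1319]
pin_collar 0.74 [0.4915 0.1777 0.0973] [-2.4548 -4.4316 15.6435]
pin_knob 0.8 [0.4893 0.1749 0.1248] [ -2.785   -1.0354 -11.855 ]
notch_seat 0.94 [0.5414 0.1392 0.0865] [60.2167  1.939  26.5631]
notch_seat 0.62 [0.4897 0.1753 0.0971] [-2.7265 -1.4315 15.8784]
[0.5439 0.139  0.085 ] [62.4515  0.7017 28.0527]
tip pin_collar 0.76 [0.4906 0.1727 0.0976] [309. 160.]
tip pin_collar 0.76 [ 0.5973 -0.3409  0.0537] [139. 271.]
tip pin_knob 0.82 [ 0.6697 -0.3259  0.0825] [151. 291.]
tip pin_knob 0.59 [0.6293 0.0762 0.0021] [298. 232.]
tip pin_knob 0.56 [ 0.5934 -0.34    0.0783] [136. 266.]
tip pin_knob 0.52 [0.4913 0.1719 0.1159] [310. 156.]
```

View pics/w5.png

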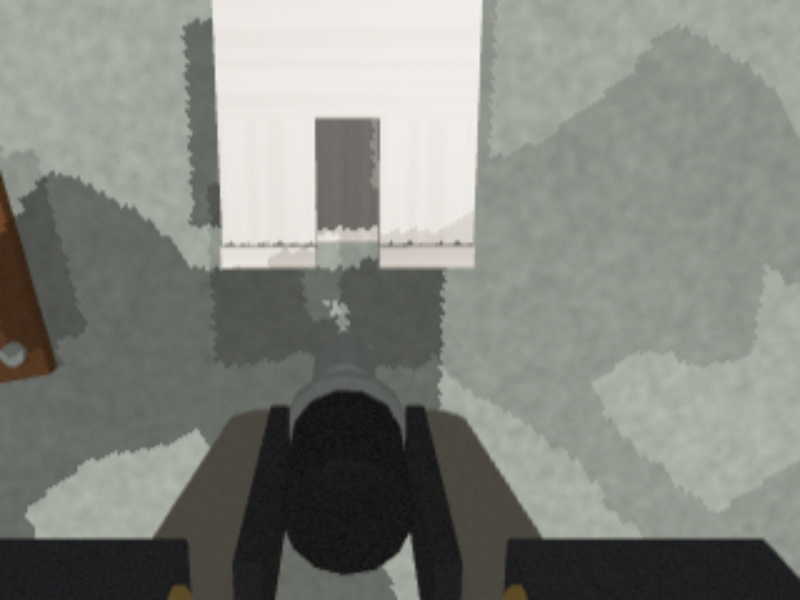

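Run:
```python
from h import *
d=np.load('w5.npz');T=d['T'];p={'intrinsics':d['K']};R=d['R'];t=d['t']
def q(n,u,v,z):
    w=ray(p,T,(120+u/2.5,60+v/2.5),z);print(n,(R.T@(w-t))*1000)
q('endL',316,118,.085);q('endR',379,118,.085);q('mL',315,268,.088);q('mR',380,268,.088);q('cL',221,268,.088);q('cR',474,268,.088)
q('collarL',290,400,.1035);q('collarR',405,400,.1035);q('collarfront',347,366,.1035);q('knobtopL',284,490,.143);q('knobtopR',413,490,.143);q('knobtopback',348,574,.143)
```

```text
endL [69.7172 -6.4704 28.0754]
endR [69.725   8.0956 28.0546]
mL [35.0124 -6.9231 25.0163]
mR [35.0242  8.5998 24.9941]
cL [ 34.9953 -29.3772  25.0484]
cR [35.0413 31.0428 24.962 ]
collarL [  7.3191 -12.3752   9.4763]
collarR [ 7.345  14.0514  9.4386]
collarfront [15.5514  0.7186  9.4718]
knobtopL [  4.5105 -10.9816 -30.0306]
knobtopR [  4.5377  12.9124 -30.0647]
knobtopback [-13.0712   0.8923 -30.0779]
```

>>> {"method": "servo_tool", "body": {"motion": [[18, [8, 0, 3], 0], [18, [10, 0, 0], 0], [18, [10, 0, 0], 0], [18, [10, 0, 0], 0], [18, [8, 0, 0], 0], [18, [7, 0, 0], 0], [18, [6, 0, 0], 0], [18, [4, 0, 0], 0]]}}

```text
time_s: 9.0
ee_pos: [0.5449, 0.1382, 0.1086]
orientation: [[0.848, -0.529, 0.0], [-0.529, -0.848, -0.0], [0.0, -0.0, -1.0]]
ft_force: [0.6, -0.2, -2.3]
grip_width: 0.275
```

>>> {"method": "servo_tool", "body": {"motion": [[18, [0, 0, 0], 0], [18, [0, 0, 0], 0], [18, [0, 0, 2], 0], [18, [0, 0, 2], 0], [18, [0, 0, 0], 0]]}}

```text
time_s: 9.42
ee_pos: [0.5434, 0.139, 0.104]
orientation: [[0.849, -0.528, -0.001], [-0.528, -0.849, -0.0], [-0.001, 0.001, -1.0]]
ft_force: [-0.9, -0.5, -2.0]
grip_width: 0.277
```

Run:
```python
from h import *
s=manip.state();R=s['orientation'];t=s['ee_pos'];print(t,s['ft_force'],R.T@(np.array([.5439,.139,.085])-t)*1000)
p,T=shot('wrist');a=cv2.resize(p['frame'][60:300,120:440],(400,300))
np.savez('w6.npz',T=T,K=p['intrinsics'],R=R,t=t)
p,T=shot('scene');b=cv2.resize(p['frame'][140:215,260:360],(400,300),interpolation=cv2.INTER_CUBIC)
cv2.imwrite('pics/w6.png',np.hstack([a,b]))
```

```text
[0.5434 0.139  0.104 ] [-0.8917 -0.5322 -2.0239] [ 0.4157 -0.2373 18.9798]
```

View pics/w6.png

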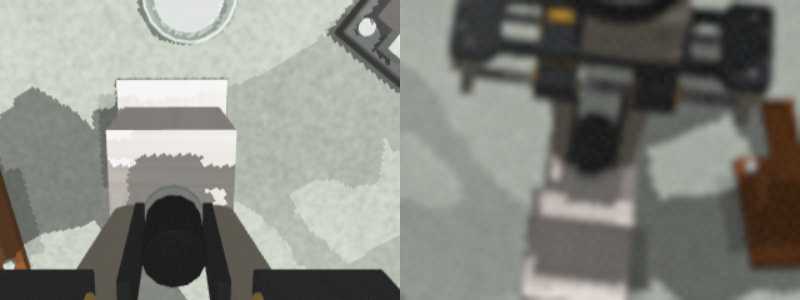

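The pin is in the notch with the collar above the shelf and no contact force. I'll lower it in small steps.

>>> {"method": "servo_tool", "body": {"motion": [[18, [1, 0, 1], 0], [18, [0, 0, 1], 0], [18, [0, 0, 1], 0], [18, [0, 0, 0], 0], [18, [0, 0, 0], 0]]}}

```text
time_s: 9.93
ee_pos: [0.5454, 0.1383, 0.1033]
orientation: [[0.849, -0.529, 0.001], [-0.529, -0.849, -0.0], [0.001, -0.0, -1.0]]
ft_force: [-4.4, -0.5, 8.4]
grip_width: 0.277
```

>>> {"method": "servo_tool", "body": {"motion": [[18, [0, 0, 1], 0], [18, [0, 0, 0], 0], [18, [0, 0, 0], 0]]}}

```text
time_s: 10.18
ee_pos: [0.5457, 0.1383, 0.1032]
orientation: [[0.849, -0.529, 0.001], [-0.529, -0.849, -0.0], [0.001, -0.0, -1.0]]
ft_force: [-5.4, -0.3, 13.1]
grip_width: 0.281
```

Contact force rose at TCP z 0.1033, which matches the collar offset of 18.4 mm from the bore, so the collar is on the shelf. I'll ease the load and release.

>>> {"method": "servo_tool", "body": {"motion": [[18, [0, 0, -3], 0], [18, [0, 0, 0], 0], [30, [0, 0, 0], 0], [45, [0, 0, 0], 0], [45, [0, 0, 0], 0], [45, [0, 0, 0], 0]]}}

```text
time_s: 10.68
ee_pos: [0.545, 0.1382, 0.1034]
orientation: [[0.849, -0.529, -0.0], [-0.529, -0.849, 0.0], [-0.0, 0.0, -1.0]]
ft_force: [0.1, -0.9, 0.4]
grip_width: 0.488
```

>>> {"method": "servo_tool", "body": {"motion": [[45, [0, 0, -8], 0], [45, [0, 0, -15], 0], [45, [0, 0, -25], 0], [45, [0, 0, -25], 0], [45, [0, 0, -17], 0], [45, [-40, 0, 0], 0], [45, [-20, 0, 0], 0], [45, [0, 0, 0], 0]]}}

```text
time_s: 11.35
ee_pos: [0.4918, 0.1718, 0.1945]
orientation: [[0.85, -0.527, -0.0], [-0.527, -0.85, 0.001], [-0.001, -0.001, -1.0]]
ft_force: [-1.2, -0.6, -0.9]
grip_width: 0.487
```

Run:
```python
from h import *
s=manip.state();R=s['orientation'];t=s['ee_pos'];print(t,s['ft_force'],s['joints'],R)
p,T=shot('wrist');a=cv2.resize(p['frame'][0:240,120:440],(400,300));
seat=np.array([.5439,.139,.085]);print('seat px',pix(p,T,seat),'knobtop px',pix(p,T,seat+[0,0,.046]))
for l in ['pin_collar','pin_knob']:find(p,T,l,n=3)
p,T=shot('scene');b=cv2.resize(p['frame'][140:215,260:360],(400,300),interpolation=cv2.INTER_CUBIC)
for l in ['pin_collar','pin_knob','carriage_post','lock_bore']:find(p,T,l,n=4)
cv2.imwrite('pics/w7.png',np.hstack([a,b]))
```

```text
[0.4918 0.1718 0.1945] [-1.231  -0.5973 -0.8616] [0.1033 0.0341 1.771  0.001  1.3367 2.2287] [[ 0.85   -0.5267 -0.0003]
 [-0.5267 -0.85    0.0009]
 [-0.0007 -0.0006 -1.    ]]
seat px [258. 114.] knobtop px [258. 118.]
tip pin_knob 0.77 [0.5444 0.14   0.1144] [257. 117.]
tip pin_collar 0.69 [ 0.6673 -0.3217  0.0562] [154. 294.]
tip pin_collar 0.58 [0.5489 0.1402 0.0859] [308. 183.]
tip pin_collar 0.55 [ 0.5995 -0.34    0.0531] [139. 272.]
tip pin_knob 0.73 [0.5481 0.136  0.1078] [307. 179.]
tip pin_knob 0.56 [ 0.6702 -0.3261  0.0852] [151. 291.]
tip pin_knob 0.53 [ 0.598  -0.3384  0.077 ] [138. 267.]
tip pin_knob 0.15 [0.5496 0.1402 0.0026] [305. 200.]
tip carriage_post 0.77 [ 0.5575 -0.15    0.0748] [206. 226.]
tip lock_bore 0.77 [ 0.599  -0.2624  0.0767] [168. 256.]
tip lock_bore 0.67 [0.5432 0.1415 0.0864] [307. 181.]
```

View pics/w7.png

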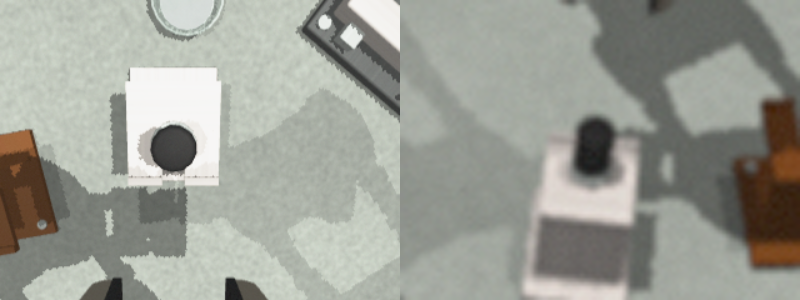

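The pin stands upright in the notch of the white stand ((175,150) left, (595,150) right). The robot is clear of it. Next I move over the post and turn the jaw axis along the slide direction, to cage the post.

>>> {"method": "servo_tool", "body": {"motion": [[45, [15, 16, 0], 0], [45, [26, 28, 0], 0], [45, [27, 29, 0], 0], [45, [27, 29, 0], 0], [45, [27, 29, 0], 0], [45, [27, 29, 0], 0], [45, [27, 29, 0], 0], [45, [25, 26, 0], 0]]}}

```text
time_s: 12.42
ee_pos: [0.5511, -0.1217, 0.1935]
orientation: [[0.848, -0.53, 0.0], [-0.53, -0.848, -0.0], [0.0, 0.0, -1.0]]
ft_force: [1.0, -0.1, -0.6]
grip_width: 0.488
```

>>> {"method": "servo_tool", "body": {"motion": [[45, [15, 15, 0], -0.11], [45, [0, 0, 0], -0.12], [45, [0, 0, 0], -0.12], [45, [0, 0, 0], -0.12], [45, [0, 0, 0], -0.12], [45, [0, 0, 0], -0.12], [45, [0, 0, 0], -0.12], [45, [0, 0, 0], -0.1]]}}

```text
time_s: 13.08
ee_pos: [0.5558, -0.1399, 0.1934]
orientation: [[0.929, 0.369, -0.0], [0.369, -0.929, 0.0], [-0.0, -0.0, -1.0]]
ft_force: [0.0, 0.6, -0.9]
grip_width: 0.49
```

>>> {"method": "servo_tool", "body": {"motion": [[45, [0, 0, 0], 0], [45, [0, 0, 0], 0], [45, [0, 0, 0], 0]]}}

```text
time_s: 13.33
ee_pos: [0.5558, -0.1397, 0.1935]
orientation: [[0.932, 0.362, -0.0], [0.362, -0.932, 0.0], [-0.0, -0.0, -1.0]]
ft_force: [-0.3, 0.8, 0.4]
grip_width: 0.487
```

Run:
```python
from h import *
s=manip.state();R=s['orientation'];t=s['ee_pos'];print(t,s['ft_force'],R)
p,T=shot('wrist');cv2.imwrite('pics/w8.png',p['frame'])
for l in ['carriage_post','lock_bore']:
    for e in manip.tip_of(p,l)[:2]:
        w=(T@np.append(e['xyz'],1))[:3];print(l,e['p'],w,(R.T@(w-t))*1000,pix(p,T,w))
```

```text
[ 0.5558 -0.1397  0.1935] [-0.3224  0.7562  0.3954] [[ 0.9323  0.3616 -0.0002]
 [ 0.3616 -0.9323  0.    ]
 [-0.0002 -0.0001 -1.    ]]
carriage_post 0.72 [ 0.56   -0.1516  0.0738] [ -0.4141  12.6896 119.6408] [272. 184.]
lock_bore 0.87 [ 0.6018 -0.257   0.0694] [  0.4956 126.0873 124.0792] [397. 182.]
```

View pics/w8.png

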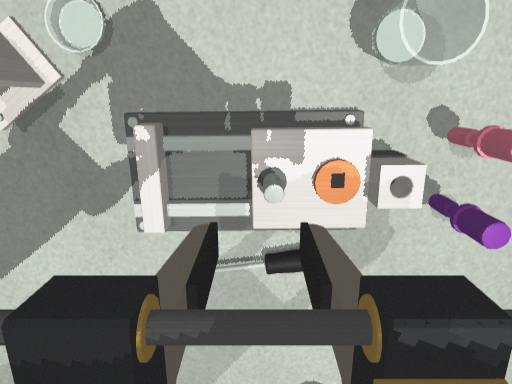

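The post is at (272,185) and the rails run parallel to the tool's y axis. I'll shift +12 mm in y, descend and close to a loose cage.

>>> {"method": "servo_tool", "body": {"motion": [[45, [0, 12, 15], 0], [45, [0, 0, 30], 0], [45, [0, 0, 0], 0], [45, [0, 0, 30], 0], [45, [0, 0, 30], 0], [45, [0, 0, 15], 0], [45, [0, 0, 9], 0], [45, [0, 0, 0], 0]]}}

```text
time_s: 14.15
ee_pos: [0.5589, -0.1499, 0.0632]
orientation: [[0.931, 0.364, -0.003], [0.364, -0.931, 0.002], [-0.002, -0.003, -1.0]]
ft_force: [0.7, 0.8, -0.6]
grip_width: 0.489
```

>>> {"method": "servo_tool", "body": {"motion": [[22, [0, 0, 0], 0], [22, [0, 0, 0], 0], [22, [0, 0, 0], 0], [22, [0, 0, 0], 0], [22, [0, 0, 0], 0]]}}

```text
time_s: 14.57
ee_pos: [0.5607, -0.1509, 0.0656]
orientation: [[0.931, 0.364, 0.001], [0.364, -0.931, -0.001], [0.001, 0.001, -1.0]]
ft_force: [-0.1, 0.9, 0.8]
grip_width: 0.239
```

>>> {"method": "servo_tool", "body": {"motion": [[22, [0, -1, 0], 0], [22, [0, -2, 0], 0], [22, [0, -3, 0], 0], [22, [0, -4, 0], 0], [22, [0, -4, 0], 0], [22, [0, -4, 0], 0], [22, [0, -4, 0], 0], [22, [0, -4, 0], 0]]}}

```text
time_s: 15.23
ee_pos: [0.5507, -0.126, 0.0648]
orientation: [[0.931, 0.364, 0.0], [0.364, -0.931, -0.0], [0.0, 0.0, -1.0]]
ft_force: [0.8, -2.7, 2.4]
grip_width: 0.241
```

>>> {"method": "servo_tool", "body": {"motion": [[22, [0, -4, 0], 0], [22, [0, -4, 0], 0], [22, [0, -4, 0], 0], [22, [0, -4, 0], 0], [22, [0, -4, 0], 0], [22, [0, -4, 0], 0], [22, [0, -4, 0], 0], [22, [0, -4, 0], 0]]}}

```text
time_s: 15.9
ee_pos: [0.5388, -0.0962, 0.0646]
orientation: [[0.931, 0.364, -0.0], [0.364, -0.931, -0.0], [-0.0, -0.0, -1.0]]
ft_force: [0.4, -2.3, 2.4]
grip_width: 0.238
```

>>> {"method": "servo_tool", "body": {"motion": [[22, [0, -4, 0], 0], [22, [0, -4, 0], 0], [22, [0, -3, 0], 0], [22, [0, -3, 0], 0], [22, [0, -2, 0], 0], [22, [0, -2, 0], 0], [22, [0, -1, 0], 0], [22, [0, -1, 0], 0]]}}

```text
time_s: 16.57
ee_pos: [0.5315, -0.0778, 0.0644]
orientation: [[0.931, 0.364, -0.0], [0.364, -0.931, 0.0], [-0.0, -0.0, -1.0]]
ft_force: [-0.6, -2.4, 0.7]
grip_width: 0.237
```

>>> {"method": "servo_tool", "body": {"motion": [[22, [0, -1, 0], 0], [22, [0, -1, 0], 0], [22, [0, -1, 0], 0], [22, [0, -1, 0], 0], [22, [0, -1, 0], 0], [22, [0, -1, 0], 0], [22, [0, -1, 0], 0], [22, [0, -1, 0], 0]]}}

```text
time_s: 17.23
ee_pos: [0.5286, -0.0704, 0.0645]
orientation: [[0.931, 0.364, -0.0], [0.364, -0.931, 0.0], [-0.0, -0.0, -1.0]]
ft_force: [-0.1, -1.8, 0.4]
grip_width: 0.242
```

>>> {"method": "servo_tool", "body": {"motion": [[22, [0, -1, 0], 0], [22, [0, -1, 0], 0], [22, [0, -1, 0], 0], [22, [0, 0, 0], 0], [22, [0, 0, 0], 0]]}}

```text
time_s: 17.65
ee_pos: [0.5277, -0.0674, 0.0646]
orientation: [[0.931, 0.364, 0.0], [0.364, -0.931, 0.001], [0.0, -0.001, -1.0]]
ft_force: [-0.6, -0.7, -0.4]
grip_width: 0.24
```

>>> {"method": "servo_tool", "body": {"motion": [[22, [0, -1, 0], 0], [22, [0, -1, 0], 0], [22, [0, -1, 0], 0], [22, [0, 0, 0], 0], [22, [0, 0, 0], 0]]}}

```text
time_s: 18.07
ee_pos: [0.527, -0.0656, 0.0646]
orientation: [[0.931, 0.364, 0.001], [0.364, -0.931, -0.001], [0.001, 0.002, -1.0]]
ft_force: [1.4, -5.1, -3.6]
grip_width: 0.241
```

>>> {"method": "servo_tool", "body": {"motion": [[22, [0, -1, 0], 0], [22, [0, -1, 0], 0], [22, [0, 0, 0], 0], [22, [0, 0, 0], 0]]}}

```text
time_s: 18.4
ee_pos: [0.527, -0.0656, 0.0646]
orientation: [[0.931, 0.364, 0.003], [0.364, -0.931, -0.005], [0.001, 0.005, -1.0]]
ft_force: [4.1, -10.9, -7.8]
grip_width: 0.239
```

The arm stopped at about 90 mm of travel with the force rising to 11 N, so the carriage is at the stop. I'll back off to the middle of the slack, open and lift.

>>> {"method": "servo_tool", "body": {"motion": [[22, [0, 2, 0], 0], [22, [0, 1, 0], 0], [22, [0, 1, 0], 0], [22, [0, 0, 0], 0], [40, [0, 0, 0], 0], [40, [0, 0, 0], 0], [40, [0, 0, 0], 0], [40, [0, 0, 0], 0]]}}

```text
time_s: 19.07
ee_pos: [0.5273, -0.0666, 0.0646]
orientation: [[0.931, 0.364, -0.0], [0.364, -0.931, 0.0], [-0.0, -0.0, -1.0]]
ft_force: [-0.8, -0.1, -0.6]
grip_width: 0.435
```

>>> {"method": "servo_tool", "body": {"motion": [[40, [0, 0, -15], 0], [40, [0, 0, -30], 0], [40, [0, 0, -30], 0], [40, [0, 0, -30], 0], [40, [0, 0, -30], 0], [40, [-30, 0, -5], 0], [40, [-30, 0, 0], 0], [40, [0, 0, 0], 0]]}}

```text
time_s: 19.73
ee_pos: [0.4685, -0.0894, 0.2047]
orientation: [[0.932, 0.363, -0.002], [0.363, -0.932, -0.001], [-0.002, 0.0, -1.0]]
ft_force: [0.3, -0.3, 0.3]
grip_width: 0.436
```

Run:
```python
from h import *
s=manip.state();R=s['orientation'];t=s['ee_pos'];print(t,s['ft_force'])
p,T=shot('wrist');a=cv2.resize(p['frame'],(400,300))
for l in ['carriage_post','lock_bore']:find(p,T,l,n=2)
p,T=shot('scene');b=cv2.resize(p['frame'][130:340,110:390],(400,300),interpolation=cv2.INTER_CUBIC)
for l in ['carriage_post','lock_bore','pin_collar','pin_knob','screwdriver','dish']:find(p,T,l,n=3)
cv2.imwrite('pics/w9.png',np.hstack([a,b]))
```

```text
[ 0.4685 -0.0894  0.2047] [ 0.2643 -0.3436  0.2665]
tip carriage_post 0.85 [ 0.5273 -0.0679  0.0755] [260. 111.]
tip lock_bore 0.98 [ 0.5687 -0.1767  0.0724] [391. 112.]
tip carriage_post 0.88 [ 0.5233 -0.0659  0.0744] [232. 204.]
tip lock_bore 0.93 [ 0.5639 -0.1785  0.0796] [196. 231.]
tip lock_bore 0.43 [0.5446 0.1352 0.083 ] [305. 183.]
tip pin_collar 0.8 [ 0.6652 -0.3239  0.0561] [153. 293.]
tip pin_collar 0.53 [0.5445 0.141  0.0886] [308. 181.]
tip pin_collar 0.49 [ 0.6004 -0.3376  0.0547] [140. 272.]
tip pin_knob 0.61 [ 0.5948 -0.3379  0.0795] [137. 266.]
tip pin_knob 0.49 [0.5482 0.1369 0.1039] [307. 179.]
tip pin_knob 0.48 [ 0.6728 -0.3263  0.0819] [151. 292.]
tip screwdriver 0.59 [ 0.5236 -0.07    0.0741] [231. 205.]
tip screwdriver 0.54 [ 0.4567 -0.1871  0.0012] [183. 215.]
tip dish 0.56 [0.6296 0.0764 0.0034] [298. 231.]
```

View pics/w9.png

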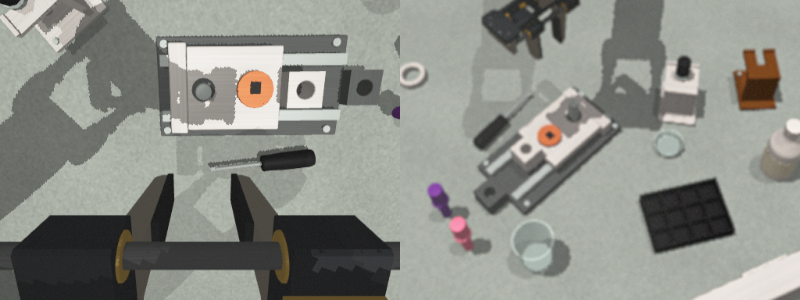

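The carriage plate now meets the end stop ((185,85) left), the pin stands in the white stand, and the bystanders look unmoved.

```bash
python3 -c "
from h import *
print(manip.state()['qd'],manip.close_job())"
```

```text
the job is handed in; nothing more can be done
[-0.0037 -0.0038  0.0038 -0.0012  0.0009 -0.0003] None
```

I parked the lock pin in the white stand's notch, slid the carriage to its end stop, and handed the job in at about 20 s. The interface gave no verdict.

- **Pin:** I drew the black-knobbed pin straight up out of its bore and brought it level into the notch over the lip. I lowered it until the shelf took the load (13 N), at the height expected for a collar lying on the 85 mm shelf, then let go. The networks then placed the collar within about 5 mm of the seat, and both views show the pin upright.
- **Carriage:** I caged the post loosely and pushed at no more than 48 mm/s, slowing to 12 mm/s near the end. It stopped after about 90 mm and the push rose to 11 N. The networks put the post about 90 mm from its start, and the picture shows the carriage plate against the stop.
- **Other things:** In the last pictures the bystanders and look-alikes look unmoved. Only the screwdriver, the dish and the two look-alike pins were measured again, and they agree within about 5 mm. The gripper was clear of everything.

**Disagreements:**
- The networks put the pin's collar about 3 mm higher in the grip than the contact heights did. I went by the contact.
- The pin's place along the notch was measured only to about 2–3 mm before release. A sideways force of 5 N showed while I lowered it, and it was gone after release.

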